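# Unlock the terminal box and swing its door open

### The job

Unlock the grey steel terminal box that lies on its back on the desk, left of the cream case: take the ring-headed panel key out of the wooden block, push it fully home into the keyhole in the box's door and give it a quarter turn clockwise, so that the lock lets go. Then swing the door, which springs ajar, all the way open until it lies back against its stop. Leave the key in the lock and everything else where it is.

Things in the scene. Friction and masses are not known exactly. Their poses are not given: they have to be found in the camera images.
- enclosure: grey sheet-steel terminal box lying on its back left of the cream case, 160 (x) x 200 (y) x 80 mm high, immovable. Origin: centre of its underside, on the desk; x points from its front (the lock side, towards the cream case) to its hinge side, z up. Two black cable glands stand 20 mm out of its -y wall, which looks away from the robot
- door (a joint): angle of the box's door: 0 shut, grows as its front edge rises, stop at 1.85 (leaning back past upright). Once unlocked and with nothing holding door or key down, two sprung buffers lift it by themselves to about 0.26 (lip 47 mm up). Beyond that it swings freely: let go below upright it falls back on the buffers, beyond about 1.6 it falls open to the stop. Lifting takes 2 to 3 N at the lip
- door_hinge (a point): centre of the door's hinge line: at x = +84 mm, z = 82 mm in the frame of the enclosure; the hinge line runs along the enclosure's y
- door_lip (a point): middle of the lower edge of the door's front lip, 180 mm from the hinge line; when shut 82 mm above the desk and 16 mm in front of the box's front wall. The door is 212 mm wide, 14 mm thick; its frame turns with the door and equals that of the enclosure when shut
- lock_mouth (a point): centre of the keyhole, on top of the steel lock plate (30 x 56 x 6 mm), 62 mm behind the lip and 20 mm above its lower edge; 102 mm above the desk when shut; z points out of the door. Slot 9 mm (x) by 22 mm (y), 2 mm bevel, through the 6 mm plate; an equal one in the barrel, floor 20 mm below this point. The bit must be 16 to 20 mm deep to turn; turned, it cannot come out
- lock_barrel (a joint): angle of the lock's barrel: 0 locked (slots in line), grows clockwise seen from above, stop at 1.6. The key turns it after about 0.15 rad of play; it stays where it is left (about 0.03 N m to turn). The hidden cam leaves its catch at about 0.92, so a full quarter turn of the key is safely enough
- panel_key: steel panel key standing in the wooden block, ring up, 80 mm high, 60 g. Origin: centre of the end of its bit; z up along the shank. Bit 20 mm (y) x 7 mm (x) x 10 mm high, end bevelled; shank 7 mm thick, collar at 30 to 34 mm, then a flat ring 36 mm across (y, z) and 10 mm thick (x), centre 62 mm above the origin. It stands 25 mm deep in a close slot: draw it straight up
- key_block: light wooden block, 50 (x) x 130 (y) x 45 mm high, immovable. Origin: centre of its underside, on the desk. The panel key stands at y = -34 mm, the hex key at y = +36 mm, both 25 mm deep
- hex_key: T-handle hex key with a black cross-bar, 97 mm high, bar 70 mm long and 14 mm thick, standing in the same block; it does not fit and stays there. Origin: lower end of its shank
- tray: small green parts tray, 68 x 100 x 30 mm, standing on the sheets of paper near the block; a bystander. Origin: centre of its underside
- pliers: black pliers lying near the desk's front edge, before the cream case, 61 x 163 x 14 mm; a bystander. Origin: centre of the underside
- housing_a: cream moulded housing half, 42 x 62 x 24 mm, lying beyond the cream case; a bystander. Origin: centre of the underside
- torch: torch, 26 x 120 x 23 mm, lying at the right edge of the desk; a bystander. Origin: centre of the underside

How it is judged:
By the outcome, as a careful person would: the job done as asked, in the order asked, and still so for the second after the job is handed in, with the robot touching nothing.
It also fails if it takes over 64 s, if anything falls off the work surface, if the arm or the gripper's body presses on something with over 40 N, if the wrist force passes 120 N, or if a joint passes its speed limit or range.

### The arm

A 7-joint arm with a two-finger parallel gripper is mounted at the origin on a cart in front of the work surface, level with it; the furniture and walls round the work are solid. World frame = base frame: x ahead of the robot, y to its left, z up, the work surface at z = 0. Lengths are in mm, angles in degrees, forces in N, time in s.
With the tool pointing down it reaches from about 350 to 900 mm from the base axis. Payload 19.9 kg.
Tool frame: the origin (TCP) lies midway between the tips of the shut fingers; the grasp point (between the pads) lies 19 mm behind it (manip.pinch_z is the distance from the TCP to the grasp point, in mm); z points along the fingers, y is the line along which they close (so a half turn about z gives the same grasp; the last joint's range is limited). The gripper opens to 85 mm and grips with 20 to 120 N. Pads are 22 mm wide; open, the fingers measure 114 mm over their backs; the gripper's body (76 mm by 85 mm) begins 54 mm behind the grasp point. The pads swing forward as they close: fully open they stand 13 mm farther back than shut.
Start: joints at [-73.081, 23.915, -0.59, 92.452, 0.269, 63.638, -3.037], TCP at [206.532, 589.867, 202.46] pointing down, gripper open.
Joint ranges: [-161.28, 161.28], [-22.2, 115.67], [-73.04, 71.86], [3.21, 147.25], [-68.34, 248.33], [10.77, 114.83], [-161.83, 161.83]. Speed limits (degrees/s): [108.29, 108.29, 136.94, 136.94, 172.46, 172.46, 172.46].

### API

Orientations are given as [roll, pitch, yaw] about the fixed x, y, z axes, in that order (R = Rz(yaw) Ry(pitch) Rx(roll)).
In Python, from cell import manip gives the robot as it stands.
- The arm moves only by the shell command python3 -m creep 'ROWS'. ROWS is a JSON object of lists of equal length, an entry for each row: "fingers": the opening, from 0 (shut) to 1 (fully open); "delta_pos": the shift along the tool's x, y, z in mm, a list of three; "twist": the turn, a rotation vector about the tool's x, y, z in rad, a list of three. A call has 1 to 20 rows; each row is the pose to reach, as a shift and turn from the pose commanded when the call began, along the tool's axes at that moment; what a row does not reach only later rows make up. A row lasts 1/8 s, in which the tool goes at most 62.5 mm and 10.7 degrees, less where a joint would pass 70% of its speed; a pose out of reach is approached as far as the arm can. A call with a gripper value outside its range is refused whole. The fingers move at their own pace and stop on an object; the grip force is fixed at half the most. Time passes only in rows, so rows that repeat a pose let the fingers close. It gives the time, the measured TCP pose, the force, the opening and the grip force at its end, in the units of the state.
- manip.read_state(): the state, without advancing time (a new reading comes with each control period).
- manip.read_camera(name): name is "side" or "top"; returns a dict with "img" (400x640x3 uint8, blue, green, red), "vertical_fov" (degrees; the focal length in pixels is half the picture's height over the tangent of half this angle, whatever the lens; pixels are square), "cx", "cy" (the principal point, pixels), "position" and "orientation" of the camera in the world. Camera axes: x right, y down, z forward; pixel columns grow to the right and rows downward; lengths in mm; the calibration is good to about 2 mm. A picture is of the moment at which its call begins. There is no depth.
- manip.finish_job(): hands the job in; it is judged then, once.
Trained networks look in a picture, given as the dict that the camera call returned (one of the last four; its "shot" number tells which), for a name from the list of things; names that differ only in an ending like _2 or _b are one class to them, and where a whole thing is asked for, a point or a joint stands for the part that bears it (a point fixed in the world has none). Each returns a list of dicts, best first, with "confidence" (0 to 1); they miss things now and then, are a little off and sometimes report something else, mostly with a low value. They report only what shows in the picture. A call takes as long as a camera call.
- manip.masks_of(picture, name): "pixels" (400x640 bool, what is visible of it).
- manip.pinpoint(picture, name): "centre" ([x, y, z] in mm, in the coordinates of the camera as it stood for that picture, good to about 4 mm: a listed point, or the origin of a listed thing).
The state is a dict: "t": time; "joint_pos": joint angles; "dq": joint speeds; "tau": joint torques, N m; "eef_pos": TCP position; "tcp_rot": TCP orientation; "wrist_force": force on the tool from outside, world axes, zero at the start; "moment": the same for the moment, N m; "width": finger opening in mm; "grasp_force": force on a finger pad.
Only numpy, scipy, OpenCV 4.12 (cv2) and the standard library are available. Lean on these libraries where they do the work, as an engineer would, in place of code of your own. Each camera call takes 0.05 s, during which the arm holds its last target. There are 200 camera calls.

## Working session

There is one attempt and no reset: what is moved stays moved. The work goes in short steps, Python scripts to look and compute and a shell command to move; the robot and the scene stay as the last step left them, time stands still between calls to the robot, and variables do not carry over. Pictures are saved under pics/ and viewed, at most 12 in all, crops included, and the job is handed in when it is done.

```bash
ls; mkdir -p pics
cat > h.py <<'E'
import numpy as np, cv2
from scipy.spatial.transform import Rotation as R
from cell import manip
def rot(o):
    o=np.array(o,float)
    return o if o.shape==(3,3) else R.from_euler('xyz',o,degrees=True).as_matrix()
def f(p): return 200/np.tan(np.radians(p['vertical_fov'])/2)
def toworld(p,c): return rot(p['orientation'])@np.array(c)+np.array(p['position'])
def ray(p,u,v):
    d=rot(p['orientation'])@np.array([(u-p['cx'])/f(p),(v-p['cy'])/f(p),1]); return np.array(p['position']),d
def onz(p,u,v,z):
    o,d=ray(p,u,v); return o+d*(z-o[2])/d[2]
def proj(p,w):
    c=rot(p['orientation']).T@(np.array(w)-np.array(p['position'])); return c[:2]/c[2]*f(p)+[p['cx'],p['cy']]
def tri(p1,a,p2,b):
    o1,d1=ray(p1,*a);o2,d2=ray(p2,*b)
    s=np.linalg.lstsq(np.c_[d1,-d2],o2-o1,rcond=None)[0]
    x,y=o1+d1*s[0],o2+d2*s[1]; return (x+y)/2,np.linalg.norm(x-y)
E
python3 - <<'E'
from h import *
np.set_printoptions(precision=1,suppress=True)
s=manip.read_state();print({k:s[k] for k in('t','eef_pos','tcp_rot','width','wrist_force')},manip.pinch_z)
for n in('side','top'):
    p=manip.read_camera(n);cv2.imwrite(f'pics/{n}0.png',p['img'])
    print(n,p['position'],p['orientation'],p['vertical_fov'],p['cx'],p['cy'],[k for k in p])
    for t in('enclosure','door_hinge','door_lip','lock_mouth','panel_key','key_block','hex_key','tray','pliers','housing_a'):
        for d in manip.pinpoint(p,t)[:2]: 
            w=toworld(p,d['centre']);print(t,round(d['confidence'],2),w,proj(p,w))
E
```

```text
pics
{'t': 0.0, 'eef_pos': array([206.4, 589.5, 201.8]), 'tcp_rot': array([-179.9,    0. ,  160.7]), 'width': 85.27017281519814, 'wrist_force': array([0.6, 0.1, 0.3])} 18.700000000000003
side [ 844.4  413.4 1190.6] [-152.5   -0.5  146.6] 44.02298961272779 320.68744199090366 199.53021386951465 ['img', 'vertical_fov', 'cx', 'cy', 'position', 'orientation', 'shot']
enclosure 0.77 [478.6 252.3  -6.9] [404.7 303.7]
door_hinge 0.93 [401.1 271.8  80.6] [442.  282.2]
door_lip 0.87 [574.3 219.8  83.6] [369.  303.7]
door_lip 0.42 [ 490.  -259.     6.6] [290.9 155.8]
lock_mouth 0.81 [512.2 240.6  99.5] [397.2 294.5]
panel_key 0.41 [ 596.9 -283.5   14.6] [253.4 165.8]
key_block 0.85 [ 590.7 -245.9   -0.7] [262.7 177.4]
hex_key 0.63 [ 603. -211.   18.] [264.6 185.4]
tray 0.78 [ 489.5 -257.5    8.7] [291.3 155.7]
pliers 0.7 [385.5 -30.6  -1.5] [368.  199.1]
housing_a 0.83 [ 704.8 -102.5    1.8] [252.6 237.6]
top [ 382.4  -46.6 1254.5] [-172.1    0.3  -90.3] 50.916833400590676 312.9715486750188 194.69021670637238 ['img', 'vertical_fov', 'cx', 'cy', 'position', 'orientation', 'shot']
enclosure 0.78 [484.6 256.2   0.4] [213.5 218.6]
enclosure 0.16 [ 699.4 -105.2   -1.4] [333.4 148.1]
door_hinge 0.96 [404.7 283.2  84.2] [195.7 245.1]
door_hinge 0.22 [510.7 246.5 103.3] [208.3 206.2]
door_lip 0.77 [569.5 225.4  77.8] [218.7 186.6]
door_lip 0.19 [ 494.2 -252.8    7.2] [383.9 214.4]
lock_mouth 0.75 [508.7 241.8 106.2] [209.8 206.8]
panel_key 0.38 [ 589.9 -278.3   18.3] [392.2 182. ]
panel_key 0.23 [404.3 283.4  79.5] [196.1 245.3]
key_block 0.92 [ 599.4 -246.    -5.2] [380.1 180.2]
hex_key 0.47 [ 606.2 -210.7   23.6] [369.6 176.4]
tray 0.91 [ 493.  -251.6    8.6] [383.6 214.7]
pliers 0.64 [382.6 -31.3   1.2] [309.7 252.6]
pliers 0.52 [ 589.  -278.4   19.8] [392.3 182.2]
housing_a 0.73 [ 701.3 -104.3    0.4] [333.1 147.3]
housing_a 0.59 [ 603.4 -211.3   21.6] [369.8 177.4]
```

Run:
```python
import cv2,numpy as np
a=cv2.imread('pics/side0.png');b=cv2.imread('pics/top0.png')
cv2.imwrite('pics/v1.png',np.vstack([np.hstack([cv2.resize(a[130:210,225:325],None,fx=4,fy=4,interpolation=3),cv2.resize(a[245:325,350:450],None,fx=4,fy=4,interpolation=3)]),
 np.hstack([cv2.resize(b[145:215,340:440],None,fx=4,fy=4,interpolation=3),cv2.resize(b[180:250,160:260],None,fx=4,fy=4,interpolation=3)])]))
```

```text
(no output)
```

View pics/top0.png

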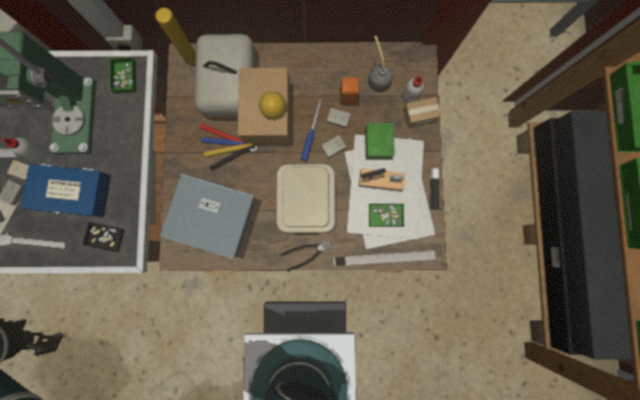

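View pics/side0.png

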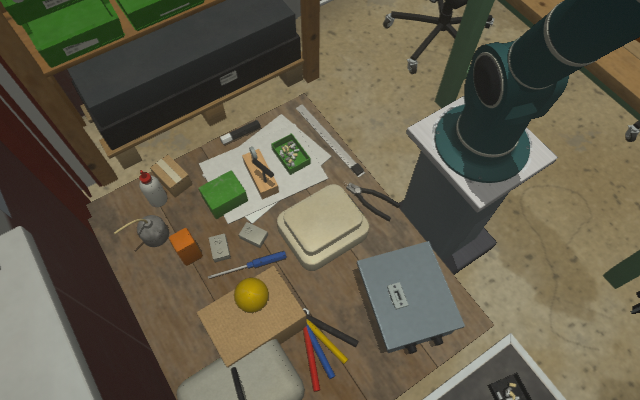

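View pics/v1.png

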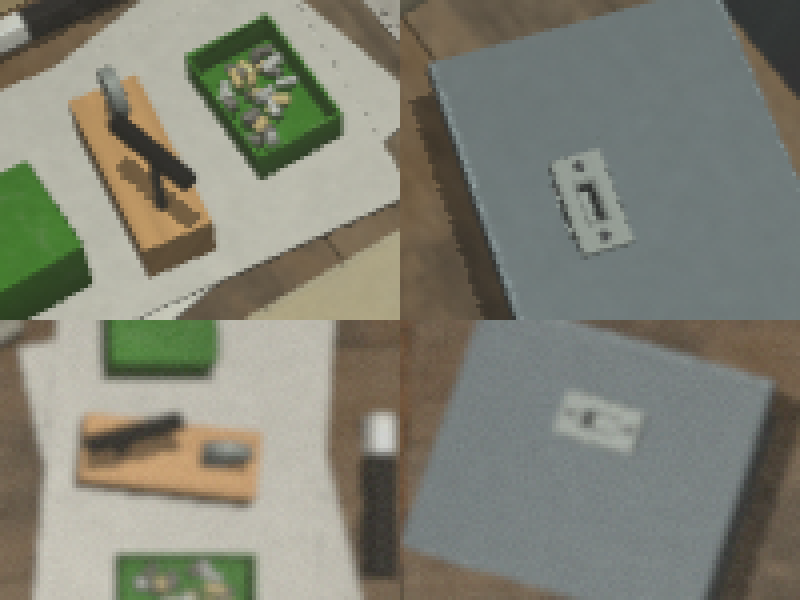

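```bash
cat > m.py <<'E'
from h import *
np.set_printoptions(precision=1,suppress=True)
from scipy import ndimage
P={}
for n in('side','top'):
    ps=[manip.read_camera(n) for _ in range(3)];p=ps[-1];P[n]=p
    p['avg']=np.mean([q['img'].astype(float) for q in ps],0)
def ctr(m):
    ys,xs=np.nonzero(m);c=np.array([xs.mean(),ys.mean()]);
    w,v=np.linalg.eigh(np.cov(np.c_[xs,ys].T));return c,v[:,1],len(xs)
E
python3 - <<'E'
from m import *
res={}
for n,p in P.items():
    for t in('panel_key','key_block','hex_key'):
        for d in manip.masks_of(p,t)[:2]:
            c,v,N=ctr(d['pixels']);print(n,t,round(d['confidence'],2),c,v,N)
            res.setdefault((n,t),(c,v,d['pixels']))
    # plate
    u,v=proj(p,[511,241,102]).astype(int);w=p['avg'].mean(2);sub=w[v-25:v+25,u-25:u+25]
    base=np.median(sub);m=np.abs(sub-base)>0; m=sub>base+ (sub.max()-base)*.4
    l,k=ndimage.label(m);s=ndimage.sum(m,l,range(1,k+1));m=l==1+np.argmax(s)
    m=ndimage.binary_fill_holes(ndimage.binary_closing(m,iterations=2))
    cnt=max(cv2.findContours(m.astype(np.uint8),0,2)[0],key=cv2.contourArea)
    r=cv2.minAreaRect(cnt);c,vv,N=ctr(m);c=c+[u-25,v-25]
    print('plate',n,base,sub.max(),c,vv,N,r)
    a=onz(p,*c,102);b=onz(p,*(c+5*vv),102)-a;print(a,'yaw of plate long',np.degrees(np.arctan2(b[1],b[0])))
    res[n,'plate']=(c,)
    # key ring axis
for t in('plate','panel_key','hex_key'):
    if ('side',t) in res and ('top',t) in res: print(t,tri(P['side'],res['side',t][0],P['top'],res['top',t][0]))
# door edges: mask corners
for n,p in P.items():
    for d in manip.masks_of(p,'door')[:1]:
        cnt=max(cv2.findContours(d['pixels'].astype(np.uint8),0,2)[0],key=cv2.contourArea)
        q=cv2.approxPolyDP(cnt,6,True)[:,0];print('door',n,d['confidence']);
        for c in q: print(c,onz(p,*c,100))
    for t in('key_block',):
        q=cv2.approxPolyDP(max(cv2.findContours(res[n,t][2].astype(np.uint8),0,2)[0],key=cv2.contourArea),3,True)[:,0]
        for c in q: print('blk',n,c,onz(p,*c,45))
    if (n,'panel_key') in res:
        m=res[n,'panel_key'][2];ys,xs=np.nonzero(m);print(n,'key bbox',xs.min(),xs.max(),ys.min(),ys.max())
E
```

```text
side panel_key 0.56 [252.7 152.7] [0.4 0.9] 63
side key_block 0.76 [260.  175.5] [0.5 0.9] 807
side hex_key 0.58 [262.  168.1] [-0.7 -0.7] 179
plate side 118.44444444444444 156.0 [397.5 294.9] [0.4 0.9] 306 ((25.55479621887207, 25.97945213317871), (24.6956844329834, 12.757484436035156), 69.44395446777344)
[513.1 242.  102. ] yaw of plate long 74.04836003855077
top panel_key 0.57 [395.6 177.5] [1. 0.] 92
top panel_key 0.5 [207.6 216.1] [-1.  -0.2] 5398
top key_block 0.6 [380.2 181. ] [-1.  -0.1] 591
top hex_key 0.63 [371.1 173.1] [-1.   0.2] 98
top hex_key 0.23 [308.9 251.5] [-0.9  0.4] 199
plate top 126.44444444444446 169.66666666666666 [209.1 204.9] [-1.  -0.3] 216 ((24.049999237060547, 23.849998474121094), (19.606117248535156, 11.067972183227539), 18.43494987487793)
[514.4 245.  102. ] yaw of plate long 73.64435470171485
plate (array([514.2, 243.2, 107.1]), np.float64(1.1846938256911161))
panel_key (array([ 592.3, -276.6,   85.6]), np.float64(2.487580809181378))
hex_key (array([ 601.1, -204.8,  113.9]), np.float64(5.468646828579652))
door side 0.83
[428 241] [371.  177.1 100. ]
[35
[... 284 characters left out ...]
06.5   45. ]
blk side [265 175] [ 591.5 -223.5   45. ]
blk side [264 182] [ 604.7 -206.4   45. ]
blk side [250 153] [ 590.5 -306.3   45. ]
side key bbox 249 256 147 158
door top 0.55
[182 175] [599.2 323.7 100. ]
[161 235] [432.3 375.  100. ]
[231 257] [371.7 181.6 100. ]
[252 196] [538.9 126.9 100. ]
blk top [403 174] [ 608.9 -305.6   45. ]
blk top [388 171] [ 618.1 -262.    45. ]
blk top [370 179] [ 594.6 -208.8   45. ]
blk top [359 177] [ 600.7 -176.8   45. ]
blk top [358 185] [ 577.  -173.4   45. ]
blk top [400 190] [ 561.7 -295.2   45. ]
blk top [403 180] [ 591.1 -305.    45. ]
blk top [391 182] [ 585.4 -269.8   45. ]
blk top [389 175] [ 606.2 -264.6   45. ]
top key bbox 390 402 174 181
```

```bash
cat > d.py <<'E'
import sys,json;from h import *
# args: target x y z roll pitch yaw ; from measured state
np.set_printoptions(precision=3,suppress=True)
def go(pos,rpy,s=None):
    s=s or manip.read_state();A=rot(s['tcp_rot'])
    print('delta',A.T@(np.array(pos)-s['eef_pos']),'twist',R.from_matrix(A.T@rot(rpy)).as_rotvec(),'| now',s['eef_pos'],s['tcp_rot'],'j',s['joint_pos'],'F',s['wrist_force'],'w',s['width'],'t',s['t'])
if __name__=='__main__':
    v=list(map(float,sys.argv[1:]));go(v[:3],v[3:])
E
python3 d.py 592 -278 200 180 0 83
```

```text
delta [-650.611 -691.696    2.552] twist [-0.     0.     1.356] | now [206.55  589.852 202.466] [-179.994    0.002  160.701] j [-73.079  23.915  -0.589  92.453   0.268  63.64   -3.036] F [ 0.124 -0.783  0.394] w 85.43786433786349 t 1.8
```

```bash
python3 -m creep '{"fingers":[0.55,0.55,0.55,0.55,0.55,0.55,0.55,0.55,0.55,0.55,0.55,0.55,0.55,0.55,0.55,0.55,0.55,0.55,0.55,0.55],"delta_pos":[[-650.6,-691.7,0],[-650.6,-691.7,0],[-650.6,-691.7,0],[-650.6,-691.7,0],[-650.6,-691.7,0],[-650.6,-691.7,0],[-650.6,-691.7,0],[-650.6,-691.7,0],[-650.6,-691.7,0],[-650.6,-691.7,0],[-650.6,-691.7,0],[-650.6,-691.7,0],[-650.6,-691.7,0],[-650.6,-691.7,0],[-650.6,-691.7,0],[-650.6,-691.7,0],[-650.6,-691.7,0],[-650.6,-691.7,0],[-650.6,-691.7,0],[-650.6,-691.7,0]],"twist":[[0,0,1.356],[0,0,1.356],[0,0,1.356],[0,0,1.356],[0,0,1.356],[0,0,1.356],[0,0,1.356],[0,0,1.356],[0,0,1.356],[0,0,1.356],[0,0,1.356],[0,0,1.356],[0,0,1.356],[0,0,1.356],[0,0,1.356],[0,0,1.356],[0,0,1.356],[0,0,1.356],[0,0,1.356],[0,0,1.356]]}'; python3 d.py 592 -278 100 180 0 83
```

```text
t: 4.3
eef_pos: [592.2, -277.0, 202.9]
tcp_rot: [180.0, -0.0, 83.1]
wrist_force: [0.1, -0.1, 0.1]
width: 47.2
grasp_force: 0.0
delta [ -1.016  -0.137 102.868] twist [ 0.001 -0.     0.001] | now [ 592.2   -277.031  202.869] [179.969  -0.017  83.076] j [ -4.32   31.309  38.71   89.    -20.705  66.995  31.552] F [ 0.063 -0.074  0.086] w 47.23902344189796 t 4.3
```

```bash
python3 -m creep '{"fingers":[0.55,0.55,0.55,0.55],"delta_pos":[[-1,0,40],[-1,0,72],[-1,0,72],[-1,0,72]],"twist":[[0,0,0],[0,0,0],[0,0,0],[0,0,0]]}'
python3 - <<'E'
from m import *
A=[]
for n,p in P.items():
    u,v=proj(p,[592,-278,100]).astype(int);A.append(cv2.resize(p['avg'][v-35:v+35,u-40:u+40].astype(np.uint8),None,fx=5,fy=5,interpolation=3))
    print(n,u-40,v-35,proj(p,manip.read_state()['eef_pos']),proj(p,[592,-278,82]))
cv2.imwrite('pics/v2.png',np.hstack(A))
E
```

```text
t: 4.8
eef_pos: [592.4, -279.2, 132.0]
tcp_rot: [179.9, 0.0, 83.0]
wrist_force: [-0.1, -0.2, 0.2]
width: 46.9
grasp_force: 0.0
side 212 114 [250.7 142.5] [253.1 153.2]
top 357 141 [400.  174.2] [396.2 177.5]
```

View pics/v2.png

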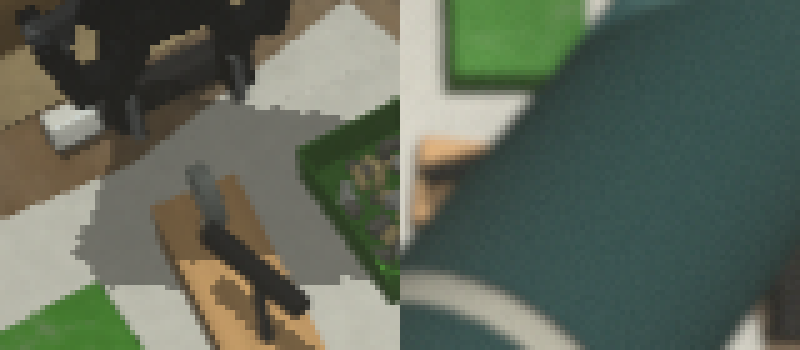

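```bash
python3 -m creep '{"fingers":[0.55,0.55,0.55,0.55,0,0,0,0,0,0],"delta_pos":[[0,-0.4,30],[0,-0.4,55],[0,-0.4,68],[0,-0.4,68],[0,-0.4,68],[0,-0.4,68],[0,-0.4,68],[0,-0.4,68],[0,-0.4,68],[0,-0.4,68]],"twist":[[0,0,0],[0,0,0],[0,0,0],[0,0,0],[0,0,0],[0,0,0],[0,0,0],[0,0,0],[0,0,0],[0,0,0]]}'; python3 d.py 592 -278 100 180 0 83
```

```text
t: 6.35
eef_pos: [592.0, -279.3, 63.6]
tcp_rot: [179.9, 0.0, 83.0]
wrist_force: [-0.5, -0.2, 5.0]
width: 7.7
grasp_force: 59.1
delta [  1.228  -0.128 -36.445] twist [0.002 0.    0.   ] | now [ 592.031 -279.257   63.556] [179.912   0.024  83.008] j [ -1.083  39.88   34.08   94.952 -26.602  53.379  35.96 ] F [-0.498 -0.177  4.969] w 7.696334891042014 t 6.35
```

```bash
python3 -m creep '{"fingers":[0,0,0,0,0,0,0,0],"delta_pos":[[0,0,-6],[0,0,-14],[0,0,-24],[0,0,-40],[0,0,-80],[0,0,-120],[0,0,-140],[0,0,-140]],"twist":[[0,0,0],[0,0,0],[0,0,0],[0,0,0],[0,0,0],[0,0,0],[0,0,0],[0,0,0]]}'
python3 - <<'E'
from m import *
from d import go
A=[]
s=manip.read_state();e=s['eef_pos']
p=P['side']; u,v=proj(p,e).astype(int);A.append(cv2.resize(p['avg'][v-40:v+60,u-50:u+50].astype(np.uint8),None,fx=6,fy=6,interpolation=3))
print(u-50,v-40,proj(p,e),[ (z,proj(p,e+[0,0,z])) for z in(19,-19,-43)])
cv2.imwrite('pics/v3.png',np.hstack(A))
go([514,243,215],[180,0,73.2])
E
```

```text
t: 7.35
eef_pos: [591.9, -279.1, 203.9]
tcp_rot: [179.9, 0.0, 83.0]
wrist_force: [-1.3, -0.3, -1.0]
width: 7.9
grasp_force: 58.8
197 86 [247.762 126.095] [(19, array([246.793, 121.405])), (-19, array([248.705, 130.656])), (-43, array([249.859, 136.24 ]))]
delta [ 508.457 -140.094  -13.233] twist [-0.001  0.     0.171] | now [ 591.136 -278.726  201.5  ] [-179.915   -0.007   83.008] j [ -4.207  31.456  38.801  89.023 -20.779  66.992  31.711] F [ 0.467 -0.216 -0.563] w 7.519309520455069 t 7.65
```

View pics/v3.png

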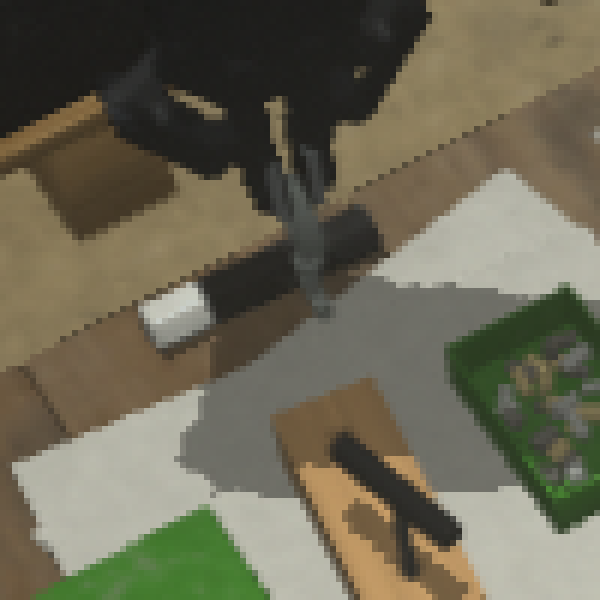

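```bash
python3 -m creep '{"fingers":[0,0,0,0,0,0,0,0,0,0,0,0,0],"delta_pos":[[508.5,-140.1,-5],[508.5,-140.1,-5],[508.5,-140.1,-5],[508.5,-140.1,-5],[508.5,-140.1,-5],[508.5,-140.1,-5],[508.5,-140.1,-5],[508.5,-140.1,-5],[508.5,-140.1,-5],[508.5,-140.1,5],[508.5,-140.1,20],[508.5,-140.1,27],[508.5,-140.1,27]],"twist":[[0,0,0.171],[0,0,0.171],[0,0,0.171],[0,0,0.171],[0,0,0.171],[0,0,0.171],[0,0,0.171],[0,0,0.171],[0,0,0.171],[0,0,0.171],[0,0,0.171],[0,0,0.171],[0,0,0.171]]}'
cat > v.py <<'E'
from m import *
import sys
from d import go
s=manip.read_state();e=s['eef_pos']
p=P['side']; u,v=proj(p,[514,243,120]).astype(int);cv2.imwrite(sys.argv[1],cv2.resize(p['avg'][v-35:v+35,u-35:u+35].astype(np.uint8),None,fx=8,fy=8,interpolation=3))
print(u-35,v-35,'bit',proj(p,e+[0,0,-43]),'lock',proj(p,[514,243,102]))
for q in P.values():
  for t in('panel_key','lock_mouth'):
    for d in manip.pinpoint(q,t)[:2]: print(t,round(d['confidence'],2),toworld(q,d['centre']),proj(q,toworld(q,d['centre'])))
go([514,243,150],[180,0,73.2])
E
python3 v.py pics/v4.png
```

```text
t: 9.28
eef_pos: [514.3, 241.8, 174.9]
tcp_rot: [-180.0, 0.1, 73.1]
wrist_force: [-0.1, 0.3, -0.5]
width: 8.0
grasp_force: 58.8
363 258 bit [399.228 291.436] lock [397.398 295.434]
panel_key 0.67 [520.022 240.275 129.52 ] [396.291 292.267]
lock_mouth 0.59 [512.014 238.546 100.815] [396.817 293.51 ]
panel_key 0.59 [515.93  243.011 129.09 ] [207.3   203.209]
lock_mouth 0.65 [512.041 241.538 104.523] [210.052 205.646]
lock_mouth 0.26 [ 701.852 -103.603    0.992] [332.911 147.131]
delta [-0.028 -0.333 25.604] twist [ 0. -0.  0.] | now [514.323 242.929 175.604] [179.992  -0.006  73.217] j [-56.589  22.849  35.855 103.212 -15.41   58.859 -31.599] F [ 0.369 -0.144 -0.479] w 7.803909957686404 t 9.775
```

View pics/v4.png

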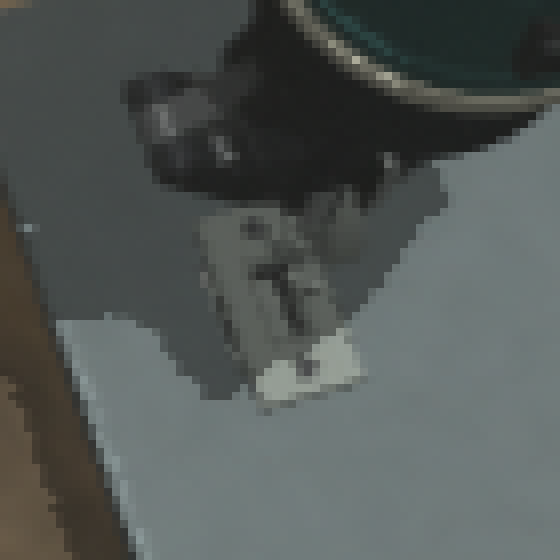

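```bash
python3 -m creep '{"fingers":[0,0,0,0,0],"delta_pos":[[0,0,14],[0,0,26],[0,0,30],[0,0,33],[0,0,33]],"twist":[[0,0,0],[0,0,0],[0,0,0],[0,0,0],[0,0,0]]}'; python3 d.py 514 243 126 180 0 73.2
```

```text
t: 10.4
eef_pos: [514.3, 242.8, 142.4]
tcp_rot: [180.0, 0.0, 73.2]
wrist_force: [-0.4, 0.3, -1.4]
width: 7.8
grasp_force: 58.8
delta [ 0.088 -0.374 16.444] twist [0. 0. 0.] | now [514.333 242.81  142.444] [179.998   0.01   73.208] j [-55.572  25.194  34.802 104.89  -17.193  55.23  -30.188] F [-0.365  0.34  -1.376] w 7.768060674014294 t 10.4
```

```bash
python3 -m creep '{"fingers":[0,0,0,0,0],"delta_pos":[[0,0,4],[0,0,8],[0,0,12],[0,0,14],[0,0,14]],"twist":[[0,0,0],[0,0,0],[0,0,0],[0,0,0],[0,0,0]]}'; python3 d.py 514 243 126 180 0 73.2
```

```text
t: 11.02
eef_pos: [514.3, 242.8, 128.3]
tcp_rot: [-180.0, 0.0, 73.2]
wrist_force: [0.2, 0.5, -1.0]
width: 7.4
grasp_force: 58.8
delta [ 0.14  -0.308  2.342] twist [-0.  0.  0.] | now [514.255 242.778 128.342] [-179.994    0.019   73.21 ] j [-55.104  26.241  34.289 105.527 -17.987  53.71  -29.562] F [ 0.195  0.498 -1.009] w 7.447581828871815 t 11.025
```

```bash
python3 -m creep '{"fingers":[0,0,0,0],"delta_pos":[[0,0,1],[0,0,2],[0,0,3],[0,0,3]],"twist":[[0,0,0],[0,0,0],[0,0,0],[0,0,0]]}'; python3 d.py 514 243 126 180 0 73.2
```

```text
t: 11.52
eef_pos: [514.5, 242.9, 125.7]
tcp_rot: [180.0, -0.0, 73.2]
wrist_force: [0.6, 0.2, 4.2]
width: 7.6
grasp_force: 59.4
delta [-0.027 -0.556 -0.306] twist [ 0. -0.  0.] | now [514.54  242.866 125.694] [179.977  -0.012  73.21 ] j [-55.002  26.445  34.184 105.633 -18.156  53.386 -29.428] F [0.552 0.201 4.243] w 7.614072321401618 t 11.525
```

```bash
python3 -m creep '{"fingers":[0,0,0,0],"delta_pos":[[0,0,-0.7],[0,0,-0.7],[0,0,-0.7],[0,0,-0.7]],"twist":[[0,0,0.13],[0,0,0.26],[0,0,0.4],[0,0,0.4]]}'; python3 -c "
from d import *;go([514,243,126],[180,0,73]);print(manip.read_state()['moment'])"
```

```text
t: 12.02
eef_pos: [514.2, 243.0, 126.2]
tcp_rot: [180.0, 0.0, 50.3]
wrist_force: [-0.6, -0.0, 2.9]
width: 7.7
grasp_force: 59.2
delta [-0.105 -0.175  0.185] twist [ 0.     0.    -0.395] | now [514.202 242.97  126.185] [179.989   0.018  50.345] j [-58.964  27.763  39.612 105.738 -21.465  54.175 -49.437] F [-0.601 -0.038  2.909] w 7.654248279612037 t 12.025
[ 0.025  0.237 -0.012]
```

```bash
python3 -m creep '{"fingers":[0,0,0,0,0,0,0,0,0,0],"delta_pos":[[0,0,0],[0,0,0],[0,0,0],[0,0,0],[0,0,0],[0,0,0],[0,0,0],[0,0,0],[0,0,0],[0,0,0]],"twist":[[0,0,0.16],[0,0,0.32],[0,0,0.48],[0,0,0.64],[0,0,0.8],[0,0,0.96],[0,0,1.12],[0,0,1.22],[0,0,1.22],[0,0,1.22]]}'; python3 -c "
from d import *;go([514,243,126],[180,0,73]);print(manip.read_state()['moment'])"
```

```text
t: 13.28
eef_pos: [514.2, 242.9, 126.2]
tcp_rot: [180.0, 0.0, -19.4]
wrist_force: [-1.8, 0.6, 2.7]
width: 7.9
grasp_force: 59.3
delta [-0.224 -0.033  0.184] twist [-0.     0.    -1.612] | now [514.2   242.895 126.184] [179.995   0.016 -19.374] j [ -69.863   34.303   56.345  106.039  -33.543   58.119 -108.799] F [-1.79   0.564  2.691] w 7.852086138078731 t 13.275
[0.158 0.575 0.018]
```

```bash
python3 -m creep '{"fingers":[0.5,0.5,0.5,0.5,0.5,0.5,0.5],"delta_pos":[[0,0,0],[0,0,0],[0,0,-20],[0,0,-60],[0,0,-110],[0,0,-150],[0,0,-150]],"twist":[[0,0,0],[0,0,0],[0,0,0],[0,0,0],[0,0,0],[0,0,0],[0,0,0]]}'
python3 - <<'E'
from m import *
from d import go
p=P['side'];cv2.imwrite('pics/v5.png',cv2.resize(p['avg'][180:370,300:490].astype(np.uint8),None,fx=3,fy=3,interpolation=3))
for q in P.values():
  for t in('panel_key','lock_mouth','door_lip','door_hinge','hex_key'):
    for d in manip.pinpoint(q,t)[:1]: print(t,round(d['confidence'],2),toworld(q,d['centre']),proj(q,toworld(q,d['centre'])))
go([620,210,250],[180,0,73.2])
E
```

```text
t: 14.15
eef_pos: [515.6, 242.8, 279.9]
tcp_rot: [-179.8, -0.2, -19.6]
wrist_force: [-0.5, -0.1, -1.4]
width: 42.6
grasp_force: 0.0
panel_key 0.42 [515.947 237.451 111.408] [395.809 292.663]
lock_mouth 0.67 [502.426 243.059 127.404] [403.225 289.33 ]
door_lip 0.98 [571.422 223.47  123.225] [372.698 299.375]
door_hinge 0.78 [401.727 274.741  79.192] [442.505 283.572]
hex_key 0.61 [ 602.174 -210.428   18.562] [264.963 185.285]
panel_key 0.65 [510.565 246.506 113.221] [207.437 205.84 ]
lock_mouth 0.71 [500.639 242.771 131.624] [206.981 208.748]
door_lip 0.94 [563.182 226.808 124.744] [214.158 186.141]
door_hinge 0.75 [404.67  284.749  80.289] [195.561 245.101]
hex_key 0.41 [ 603.034 -211.636   22.389] [369.898 177.518]
delta [110.588  -4.528  26.184] twist [ 0.    0.   -1.62] | now [514.306 242.851 276.183] [179.994  -0.001 -19.609] j [ -76.584   25.377   64.981   96.94   -23.928   73.198 -116.201] F [0.011 0.472 0.937] w 42.3958487857971 t 14.95
```

View pics/v5.png

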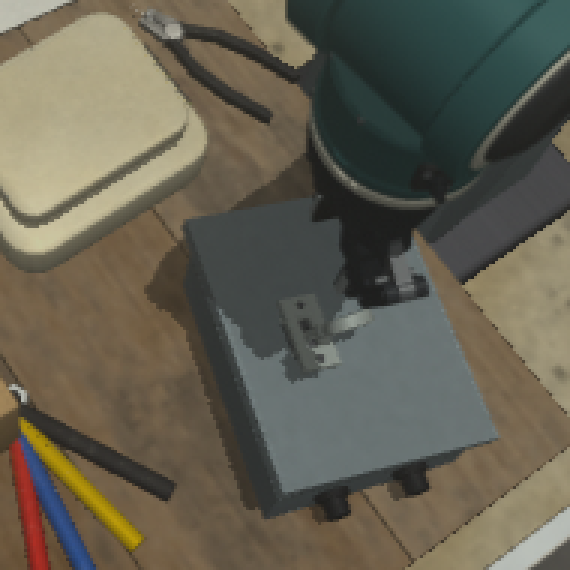

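```bash
cat > arc.py <<'E'
from h import *
np.set_printoptions(precision=1,suppress=True)
Y=np.radians(-17.);a=np.array([np.cos(Y),np.sin(Y),0]);z=np.array([0,0,1.]);H=np.array([403,279,82.])
def pose(phi,th,da=0,dz=0,back=25,half=14.5):
    t=np.radians(th);C=H+180*(np.cos(phi)*a+np.sin(phi)*z)
    d=-np.sin(t)*a-np.cos(t)*z;n=-np.cos(t)*a+np.sin(t)*z
    M=R.from_euler('xyz',[180,0,73],degrees=True)*R.from_rotvec([t,0,0])
    return C+back*d-half*n+da*a+dz*z,M.as_matrix()
def rel(s,q):
    A=rot(s['tcp_rot']);return A.T@(q[0]-s['eef_pos']),R.from_matrix(A.T@q[1]).as_rotvec()
E
python3 - <<'E'
from arc import *
s=manip.read_state()
for q in(pose(.26,35,60,90),pose(.26,35,60,0),pose(.26,35,20,0)):
    d,t=rel(s,q);print(q[0],d,t.round(3))
E
```

```text
[624.4 211.3 189.5] [114.3  -7.2  86.7] [ 0.5 -0.5 -1.6]
[624.4 211.3  99.5] [114.3  -7.3 176.7] [ 0.5 -0.5 -1.6]
[586.1 223.   99.5] [ 74.3  -5.4 176.7] [ 0.5 -0.5 -1.6]
```

```bash
python3 -m creep '{"fingers":[0,0,0,0,0,0,0,0,0,0],"delta_pos":[[40,-7,0],[80,-7,0],[114,-7,0],[114,-7,30],[114,-7,60],[114,-7,86],[114,-7,86],[114,-7,86],[114,-7,86],[114,-7,86]],"twist":[[0,0,-0.18],[0,0,-0.36],[0,0,-0.54],[0,0,-0.72],[0,0,-0.9],[0,0,-1.08],[0,0,-1.26],[0,0,-1.44],[0,0,-1.616],[0,0,-1.616]]}'
python3 - <<'E'
from arc import *
s=manip.read_state();print(s['joint_pos'],s['width'])
for q in(pose(.26,35,60,0),pose(.26,35,20,0)):
    d,t=rel(s,q);print(q[0],d,t.round(3))
E
```

```text
t: 16.2
eef_pos: [624.1, 211.1, 190.3]
tcp_rot: [-180.0, -0.0, 72.9]
wrist_force: [1.2, -0.6, 0.3]
width: -0.1
grasp_force: 0.0
[-45.7  31.8  35.4  88.9 -19.6  65.7 -23.4] -0.08154812858587293
[624.4 211.3  99.5] [ 0.3  0.2 90.8] [ 0.6 -0.  -0. ]
[586.1 223.   99.5] [  0.2 -39.8  90.8] [ 0.6 -0.  -0. ]
```

```bash
python3 -m creep '{"fingers":[0,0,0,0,0,0,0,0,0],"delta_pos":[[0,0,10],[0,0,20],[0,0,40],[0,0,60],[0,0,80],[0,0,91],[0,-20,91],[0,-40,91],[0,-40,91]],"twist":[[0.17,0,0],[0.34,0,0],[0.5,0,0],[0.611,0,0],[0.611,0,0],[0.611,0,0],[0.611,0,0],[0.611,0,0],[0.611,0,0]]}'
python3 - <<'E'
from arc import *
from m import P
s=manip.read_state();print(s['joint_pos'],s['wrist_force'],s['t'])
for q in P.values():
    for d in manip.pinpoint(q,'door_lip')[:1]: print(toworld(q,d['centre']),d['confidence'])
p=P['side'];cv2.imwrite('pics/v6.png',cv2.resize(p['avg'][220:360,320:480].astype(np.uint8),None,fx=4,fy=4,interpolation=3));print(proj(p,s['eef_pos']))
E
```

```text
t: 17.32
eef_pos: [585.0, 224.7, 100.9]
tcp_rot: [-145.1, -0.1, 73.1]
wrist_force: [0.2, 0.0, 0.0]
width: -0.1
grasp_force: 0.0
[-28.4  52.3  25.4  71.4 -32.9  94.8 -15.6] [ 0.2 -0.5  0.6] 17.625
[571.9 224.4 128.2] 0.77
[565.  228.2 124.3] 0.68
[366.1 305.7]
```

View pics/v6.png

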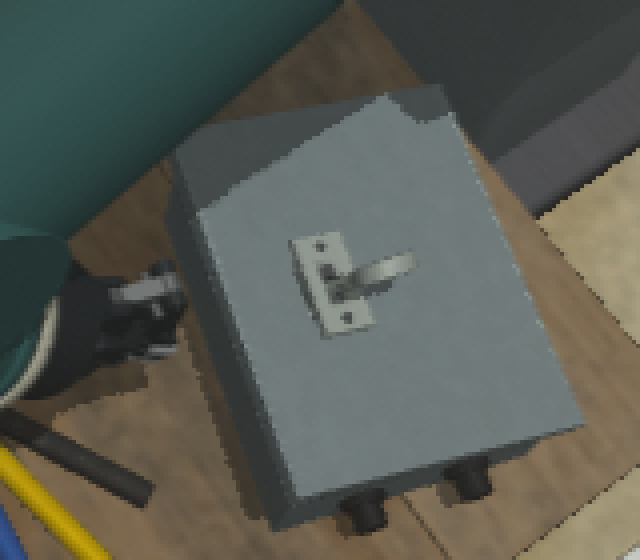

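Run:
```python
from arc import *
s=manip.read_state()
for phi,da in((.26,8),(.26,0),(.30,0),(.35,0),(.42,0),(.49,0),(.56,0),(.63,0),(.7,0)):
    d,t=rel(s,pose(phi,35,da));print(phi,d,t.round(3))
```

```text
0.26 [  0.4 -10.1   6.6] [ 0. -0. -0.]
0.26 [  0.4 -16.6  11.2] [ 0. -0. -0.]
0.3 [  0.4 -22.2   6.6] [ 0. -0. -0.]
0.35 [  0.4 -29.5   1.3] [ 0. -0. -0.]
0.42 [  0.3 -40.1  -5.6] [ 0. -0. -0.]
0.49 [  0.3 -51.1 -11.7] [ 0. -0. -0.]
0.56 [  0.3 -62.5 -17. ] [ 0. -0. -0.]
0.63 [  0.3 -74.3 -21.5] [ 0. -0. -0.]
0.7 [  0.3 -86.3 -25.1] [ 0. -0. -0.]
```

```bash
python3 -m creep '{"fingers":[0,0,0,0,0,0,0,0,0,0],"delta_pos":[[0,-10,6.5],[0,-16.5,11],[0,-22,6.5],[0,-29.5,1.5],[0,-40,-5.5],[0,-51,-11.5],[0,-62.5,-17],[0,-74.5,-21.5],[0,-86.5,-25],[0,-86.5,-25]],"twist":[[0,0,0],[0,0,0],[0,0,0],[0,0,0],[0,0,0],[0,0,0],[0,0,0],[0,0,0],[0,0,0],[0,0,0]]}'
python3 - <<'E'
from arc import *
from m import P
s=manip.read_state();print(s['joint_pos'],s['wrist_force'],s['t'])
for q in P.values():
    for n in('door_lip','lock_mouth'):
      for d in manip.pinpoint(q,n)[:1]: print(n,toworld(q,d['centre']),d['confidence'])
print(pose(.7,35)[0], H+180*(np.cos(.7)*a+np.sin(.7)*z))
for phi,th in((.78,34),(.86,31),(.94,28),(1.02,24),(1.1,20),(1.18,16),(1.26,12),(1.34,8),(1.42,4),(1.5,0),(1.57,0),(1.63,0),(1.68,0),(1.73,0),(1.78,0)):
    d,t=rel(s,pose(phi,th));print(phi,d,t.round(3))
E
```

```text
t: 18.98
eef_pos: [531.5, 239.9, 170.2]
tcp_rot: [-145.0, -0.1, 73.0]
wrist_force: [-0.3, -0.1, 0.1]
width: 0.1
grasp_force: 0.0
[-32.7  43.1  26.3  78.8 -31.6  95.9 -18.2] [ 0.6 -0.1  0.1] 19.275
door_lip [569.  222.2 125.4] 0.66
lock_mouth [501.1 240.7 130.5] 0.64
door_lip [564.8 227.6 123.8] 0.71
lock_mouth [502.1 246.6 131.5] 0.83
[532.3 239.5 169.2] [534.7 238.7 198. ]
0.78 [  0.3 -13.4  -3.9] [-0.  0. -0.]
0.86 [  0.3 -26.4  -6.7] [-0.1  0.  -0. ]
0.94 [  0.3 -39.5  -8.5] [-0.1  0.  -0. ]
1.02 [  0.3 -52.4  -9.4] [-0.2  0.  -0. ]
1.1 [  0.3 -65.2  -9.4] [-0.3  0.  -0. ]
1.18 [  0.3 -78.   -8.3] [-0.3  0.  -0. ]
1.26 [  0.3 -90.6  -6.1] [-0.4  0.  -0. ]
1.34 [   0.3 -103.1   -3. ] [-0.5  0.  -0. ]
1.42 [   0.3 -115.2    1.2] [-0.5  0.  -0. ]
1.5 [   0.3 -126.9    6.3] [-0.6  0.  -0. ]
1.57 [   0.3 -137.5   13.1] [-0.6  0.  -0. ]
1.63 [   0.2 -146.1   19.6] [-0.6  0.  -0. ]
1.68 [   0.2 -153.    25.4] [-0.6  0.  -0. ]
1.73 [   0.2 -159.6   31.5] [-0.6  0.  -0. ]
1.78 [   0.2 -165.9   37.9] [-0.6  0.  -0. ]
```

Run:
```python
from arc import *
p=manip.read_camera('side');s=manip.read_state();cv2.imwrite('pics/v7.png',cv2.resize(p['img'][220:360,320:480],None,fx=4,fy=4,interpolation=3));print(proj(p,s['eef_pos']),s['wrist_force'])
```

```text
[394.3 289.4] [-0.4 -0.3 -0.1]
```

View pics/v7.png

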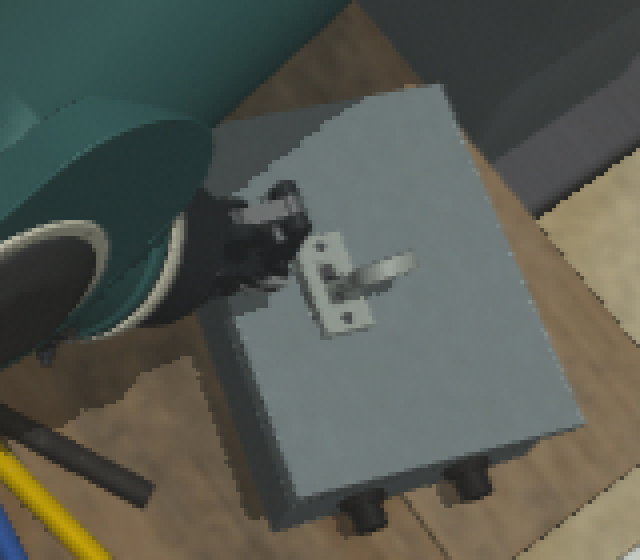

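Run:
```python
from arc import *
s=manip.read_state()
k=dict(back=40,half=8)
for q in (pose(.26,45,60,60,**k),pose(.26,45,60,0,**k),pose(.26,45,30,0,**k)):
    d,t=rel(s,q);print(q[0],d,t.round(3))
```

```text
[605.1 217.2 154.3] [  0.3  71.2 -31.8] [ 0.2 -0.  -0. ]
[605.1 217.2  94.3] [  0.3 105.7  17.3] [ 0.2 -0.  -0. ]
[576.4 226.   94.3] [ 0.3 81.1 34.5] [ 0.2 -0.  -0. ]
```

```bash
python3 -m creep '{"fingers":[0,0,0,0,0,0,0,0],"delta_pos":[[0,5,-35],[0,35,-38],[0,71,-32],[0,90,-8],[0,105.5,17],[0,93,26],[0,81,34.5],[0,81,34.5]],"twist":[[0.04,0,0],[0.09,0,0],[0.175,0,0],[0.175,0,0],[0.175,0,0],[0.175,0,0],[0.175,0,0],[0.175,0,0]]}'
python3 - <<'E'
from arc import *
s=manip.read_state();print(s['joint_pos'],s['wrist_force'],s['t'])
k=dict(back=40,half=8)
for phi,da in((.26,15),(.26,0),(.30,0),(.34,0),(.38,0),(.42,0),(.46,0),(.5,0)):
    d,t=rel(s,pose(phi,45,da,0,**k));print(phi,d,t.round(3))
E
```

```text
t: 20.52
eef_pos: [575.6, 226.8, 95.0]
tcp_rot: [-135.0, -0.0, 73.1]
wrist_force: [-0.0, -0.6, 0.7]
width: -0.3
grasp_force: 0.0
[-25.1  57.7  23.2  65.7 -35.3 104.  -15.9] [-0.  -0.6  0.7] 20.525
0.26 [-0.5 -9.4 10.3] [-0.  0.  0.]
0.26 [ -0.5 -20.   21. ] [-0.  0.  0.]
0.3 [ -0.5 -26.3  17.5] [-0.  0.  0.]
0.34 [ -0.5 -32.8  14.2] [-0.  0.  0.]
0.38 [ -0.5 -39.3  11.3] [-0.  0.  0.]
0.42 [ -0.4 -46.    8.6] [-0.  0.  0.]
0.46 [ -0.4 -52.8   6.1] [-0.  0.  0.]
0.5 [ -0.4 -59.6   4. ] [-0.  0.  0.]
```

Insert and lift only a little, then check.

```bash
python3 -m creep '{"fingers":[0,0,0,0,0,0,0],"delta_pos":[[0,-9.5,10.5],[0,-20,21],[0,-20,21],[0,-26.5,17.5],[0,-33,14],[0,-39.5,11],[0,-39.5,11]],"twist":[[0,0,0],[0,0,0],[0,0,0],[0,0,0],[0,0,0],[0,0,0],[0,0,0]]}'
cat > w.py <<'E'
from arc import *
from m import P
import sys
s=manip.read_state();print(s['joint_pos'],s['wrist_force'],s['t'],s['eef_pos'])
for q in P.values():
    for n in('door_lip','lock_mouth'):
      for d in manip.pinpoint(q,n)[:1]: print(n,toworld(q,d['centre']),d['confidence'])
p=P['side'];cv2.imwrite(sys.argv[1],cv2.resize(p['avg'][200:360,300:480].astype(np.uint8),None,fx=4,fy=4,interpolation=3))
E
python3 w.py pics/v8.png
```

```text
t: 21.4
eef_pos: [543.8, 235.7, 115.4]
tcp_rot: [-135.2, -0.0, 72.9]
wrist_force: [10.3, -1.3, 2.2]
width: 0.1
grasp_force: 4.7
[-27.4  53.3  23.5  71.8 -34.9 102.2 -16. ] [10.7 -2.   1.3] 21.7 [543.9 235.6 115.1]
door_lip [561.5 223.4 150.5] 0.94
door_lip [ 702.3 -104.9   -1.9] 0.36
lock_mouth [ 702.4 -103.6   -1.7] 0.7
```

Run:
```python
from arc import *
s=manip.read_state();k=dict(back=40,half=8)
for phi,th in((.42,45),(.47,45),(.52,45),(.58,45),(.64,45),(.7,45),(.76,42),(.82,39)):
    d,t=rel(s,pose(phi,th,3,0,**k));print(phi,d,t.round(3))
```

```text
0.42 [ 0.3 -6.5 -2.6] [ 0. -0. -0.]
0.47 [  0.3 -14.9  -5.7] [ 0. -0. -0.]
0.52 [  0.3 -23.6  -8.3] [ 0. -0. -0.]
0.58 [  0.3 -34.  -10.8] [ 0. -0. -0.]
0.64 [  0.3 -44.7 -12.8] [ 0. -0. -0.]
0.7 [  0.3 -55.4 -14. ] [ 0. -0. -0.]
0.76 [  0.3 -64.1 -15.1] [-0. -0. -0.]
0.82 [  0.3 -72.8 -15.7] [-0.1 -0.  -0. ]
```

```bash
python3 -m creep '{"fingers":[0,0,0,0,0,0,0],"delta_pos":[[0,-6.5,-2.5],[0,-15,-5.5],[0,-23.5,-8.5],[0,-34,-11],[0,-44.5,-13],[0,-55.5,-14],[0,-55.5,-14]],"twist":[[0,0,0],[0,0,0],[0,0,0],[0,0,0],[0,0,0],[0,0,0],[0,0,0]]}'; python3 w.py pics/v8.png;  python3 - <<'E'
from arc import *
s=manip.read_state();k=dict(back=40,half=8)
for phi,th in((.76,43),(.82,40),(.88,37),(.94,34),(1.0,31),(1.06,28),(1.12,25),(1.18,22),(1.24,19),(1.3,16),(1.36,13),(1.42,10)):
    d,t=rel(s,pose(phi,th,3,0,**k));print(phi,d,t.round(3)[0])
E
```

```text
t: 22.78
eef_pos: [514.3, 245.0, 164.5]
tcp_rot: [-135.0, -0.0, 73.0]
wrist_force: [3.1, -1.4, 0.5]
width: -0.0
grasp_force: 1.4
[-29.6  47.7  23.9  75.8 -34.4 103.5 -17.7] [ 3.6 -1.2  0.4] 23.075 [514.2 244.8 163.6]
door_lip [536.2 234.1 198.5] 0.88
lock_mouth [472.6 253.1 171.9] 0.55
door_lip [ 603.9 -211.1   23. ] 0.24
0.76 [ 0.2 -8.3 -2.4] -0.036
0.82 [  0.2 -17.   -2.8] -0.088
0.88 [  0.2 -25.8  -2.8] -0.14
0.94 [  0.2 -34.5  -2.2] -0.193
1.0 [  0.2 -43.2  -1.1] -0.245
1.06 [  0.2 -51.7   0.6] -0.297
1.12 [  0.2 -60.2   2.8] -0.35
1.18 [  0.2 -68.5   5.5] -0.402
1.24 [  0.2 -76.6   8.7] -0.455
1.3 [  0.2 -84.5  12.4] -0.507
1.36 [  0.2 -92.1  16.5] -0.559
1.42 [  0.2 -99.5  21.2] -0.612
```

Door follows (lip at 198). Continue.

```bash
python3 -m creep '{"fingers":[0,0,0,0,0,0,0,0,0,0,0,0,0],"delta_pos":[[0,-8.5,-2.5],[0,-17,-3],[0,-26,-3],[0,-34.5,-2],[0,-43,-1],[0,-51.5,0.5],[0,-60,3],[0,-68.5,5.5],[0,-76.5,8.5],[0,-84.5,12.5],[0,-92,16.5],[0,-99.5,21],[0,-99.5,21]],"twist":[[-0.036,0,0],[-0.088,0,0],[-0.14,0,0],[-0.193,0,0],[-0.245,0,0],[-0.297,0,0],[-0.35,0,0],[-0.402,0,0],[-0.455,0,0],[-0.507,0,0],[-0.559,0,0],[-0.612,0,0],[-0.612,0,0]]}'; python3 w.py pics/v8.png;  python3 - <<'E'
from arc import *
s=manip.read_state();k=dict(back=40,half=8)
for phi,th in((1.47,8),(1.52,6),(1.57,4),(1.62,2),(1.66,0),(1.7,0),(1.74,0),(1.78,0),(1.81,0)):
    d,t=rel(s,pose(phi,th,3,0,**k));print(phi,d,t.round(3)[0])
E
```

```text
t: 24.9
eef_pos: [431.4, 270.7, 220.3]
tcp_rot: [-170.0, -0.1, 73.1]
wrist_force: [0.2, 0.0, -0.1]
width: 0.0
grasp_force: 0.0
[-56.1  17.3  31.1 103.4 -16.6  70.1 -35.8] [-0.4 -1.1  0.2] 25.2 [433.  269.4 219.3]
door_lip [411.  270.9 261.8] 0.96
lock_mouth [384.3 280.  199.9] 0.77
door_lip [383.4 279.4 258.7] 0.89
lock_mouth [366.1 286.8 197.9] 0.67
1.47 [ 0.3 -7.9  0.3] -0.035
1.52 [  0.3 -15.5   0.8] -0.069
1.57 [  0.3 -23.    1.8] -0.104
1.62 [  0.3 -30.5   3.1] -0.139
1.66 [  0.3 -36.1   4.3] -0.174
1.7 [  0.3 -43.    6.3] -0.174
1.74 [  0.3 -49.9   8.6] -0.174
1.78 [  0.3 -56.6  11.2] -0.174
1.81 [  0.3 -61.6  13.3] -0.174
```

View pics/v8.png

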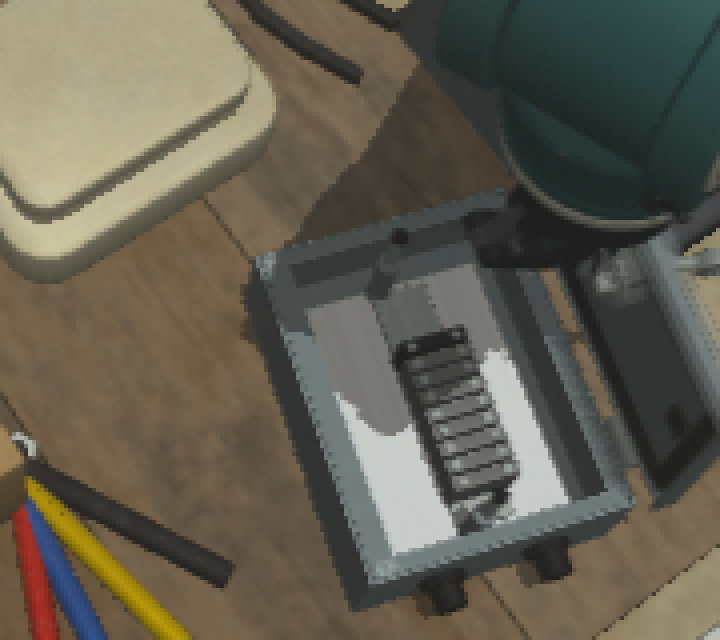

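```bash
python3 -m creep '{"fingers":[0,0,0,0],"delta_pos":[[0,-8,0],[0,-15.5,1],[0,-23,2],[0,-23,2]],"twist":[[-0.035,0,0],[-0.069,0,0],[-0.104,0,0],[-0.104,0,0]]}'; python3 w.py pics/v9.png; python3 -c "
from arc import *
for f in(1.6,1.7,1.8,1.85):print(f,H+180*(np.cos(f)*a+np.sin(f)*z),H+118*(np.cos(f)*a+np.sin(f)*z)+20*(-np.sin(f)*a+np.cos(f)*z))"
```

```text
t: 25.9
eef_pos: [410.0, 277.0, 221.6]
tcp_rot: [-176.0, -0.0, 73.1]
wrist_force: [-0.1, 0.2, 0.2]
width: -0.2
grasp_force: 0.0
[-62.3  12.2  31.1 108.2 -10.3  64.4 -44. ] [ 0.2 -0.7  0.2] 26.2 [411.1 276.2 221.3]
door_lip [360.4 289.3 254. ] 0.72
lock_mouth [349.  289.  188.7] 0.7
door_lip [352.1 293.6 253.9] 0.7
lock_mouth [346.1 296.7 192.2] 0.78
1.6 [398.  280.5 261.9] [380.6 285.9 199.4]
1.7 [380.8 285.8 260.5] [369.5 289.2 196.4]
1.8 [363.9 291.  257.3] [358.7 292.5 192.4]
1.85 [355.6 293.5 255. ] [353.5 294.1 189.9]
```

```bash
python3 -m creep '{"fingers":[0,0,0,0,0,0,0],"delta_pos":[[0,25,-5],[0,60,-40],[0,90,-90],[0,110,-130],[0,110,-130],[0,110,-130],[0,110,-130]],"twist":[[0,0,0],[0,0,0],[0,0,0],[0,0,0],[0,0,0],[0,0,0],[0,0,0]]}'; python3 w.py pics/v9.png
```

```text
t: 27.28
eef_pos: [523.5, 242.0, 342.6]
tcp_rot: [-175.9, 0.0, 73.0]
wrist_force: [0.1, -0.4, 0.5]
width: 0.1
grasp_force: 0.0
[-52.9  17.4  34.6  86.9 -12.3  82.1 -34.2] [ 0.6  0.  -0.1] 27.575 [524.1 241.8 343.3]
door_lip [355.7 290.9 254.8] 0.7
lock_mouth [347.3 288.6 187.5] 0.71
door_lip [349.  290.2 253.3] 0.72
lock_mouth [346.2 295.6 191. ] 0.69
```

View pics/v9.png

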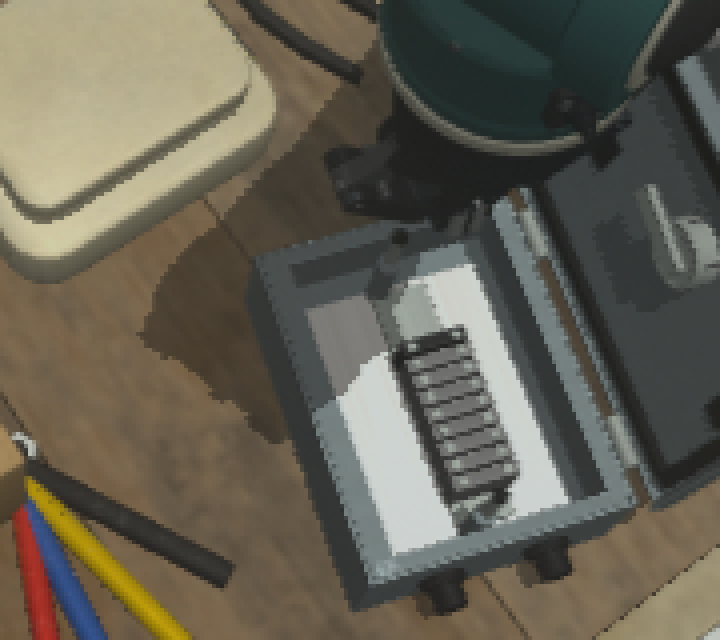

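```bash
python3 -c "from cell import manip;print(manip.finish_job())"
```

```text
the job is handed in; nothing more can be done
None
```

The panel key was pushed to the keyhole floor and turned 92° clockwise. The door now rests at its stop, about 1.85 rad. The key was left turned in the lock, though I didn't check it visually after the door swung open. I handed the job in at about 27.6 s with the arm clear; the first lift attempt missed the door lip and the second worked.

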